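Load the sample changer and index it one click

ROBOT

A 6-joint arm with a two-finger parallel gripper is mounted at the origin on a cart in front of the work surface, level with it; the furniture and walls round the work are solid. World frame = base frame: x ahead of the robot, y to its left, z up, the work surface at z = 0. Lengths are in mm, angles in degrees, forces in N, time in s.
With the tool pointing down it reaches from about 350 to 850 mm from the base axis. Payload 8.1 kg.
Tool frame: the origin (TCP) lies midway between the tips of the shut fingers; the grasp point (between the pads) lies 19 mm behind it; x points along the fingers, y is the direction in which the jaws open and shut, and the axes are right-handed (so a half turn about x gives the same grasp; the last joint's range is limited). The gripper opens to 85 mm and grips with 20 to 120 N. Pads are 22 mm wide; open, the fingers measure 114 mm over their backs; the gripper's body (76 mm by 85 mm) begins 54 mm behind the grasp point. The pads swing forward as they close: fully open they stand 13 mm farther back than shut.
Start: joints at [-4.893, 7.471, 85.268, -0, 87.261, -4.893], TCP at [600.004, 0.022, 231.292] pointing down, gripper open.
Joint ranges: [-169.43, 169.43], [-51.17, 129.36], [1.28, 143.12], [-76.62, 256.62], [0, 156.53], [-152.29, 152.29]. Speed limits (degrees/s): [136.94, 136.94, 159.86, 180, 180, 180].

INTERFACE

Orientations are given as [roll, pitch, yaw] about the fixed x, y, z axes, in that order (R = Rz(yaw) Ry(pitch) Rx(roll)).
In Python, from bench import sense, snapshot, hand_in gives the robot as it stands.
- The arm moves only by the tool drive_tool, never from a script. Its argument "deltas" is a list of rows, each a list of 7 numbers: the closure in counts, from 0 (fully open) to 255 (shut), then the shift along the tool's x, y, z in m, then the turn, a rotation vector about the tool's x, y, z in rad. A call has exactly 10 rows; each row is the pose to reach, as a shift and turn from the pose commanded when the call began, along the tool's axes at that moment; what a row does not reach only later rows make up. A row lasts 1/12 s, in which the tool goes at most 41.7 mm and 7.16 degrees, less where a joint would pass 70% of its speed; a pose out of reach is approached as far as the arm can. A call with a gripper value outside its range is refused whole. The fingers move at their own pace and stop on an object; "squeeze" is the grip in N (left out, the last holds). Time passes only in rows, so rows that repeat a pose let the fingers close, or fill a call up. It gives the time, the measured TCP pose, the force and the opening at its end, in the units of the state.
- sense(): the state, without advancing time (a new reading comes with each control period).
- snapshot(name): name is "scene" or "side" or "wrist"; returns a dict with "frame" (400x640x3 uint8, blue, green, red), "fx", "fy", "cx", "cy" (pixels), "rvec" (rotation vector, rad) and "tvec" (3), from world to camera coordinates, as OpenCV has them. Camera axes: x right, y down, z forward; pixel columns grow to the right and rows downward; lengths in mm; the calibration is good to about 2 mm. A picture is of the moment at which its call begins. There is no depth.
- hand_in(): hands the job in, once; it reports no verdict.
The state is a dict: "time": time; "joint_pos": joint angles; "qd": joint speeds; "joint_efforts": joint torques, N m; "tool_pos": TCP position; "tcp_rot": TCP orientation; "ft_force": force on the tool from outside, world axes, zero at the start; "wrist_torque": the same for the moment, N m; "finger_gap": finger opening in mm.
Only numpy, scipy, OpenCV 4.12 (cv2) and the standard library are available. Lean on these libraries where they do the work, as an engineer would, in place of code of your own. Each camera call takes 0.05 s, during which the arm holds its last target.

TASK

Pick the smallest of the three screw-cap jars off the bench and load it into the pocket of the tilted sample changer that stands at the loading pointer, lowering it all the way in before you let go. Then turn the wheel one click clockwise (seen from above), so that the jar comes to rest in front of the sensor post; leave the other two jars and the moisture tin where they are.

Things in the scene. Friction and masses are not known exactly. Their poses are not given: they have to be found in the camera images.
- small_jar_center (a point): the jar to load: smallest screw-cap sample jar, 49 mm in diameter, 60 mm tall (cap on the top 12 mm, fixed), about 0.12 kg, standing upright on the bench on the left. This point is its centre, 30 mm above its underside; z runs along the jar from foot to cap
- medium_jar_center (a point): bystander: middle screw-cap jar, 56 mm in diameter, 70 mm tall; its centre, half-way up. The three jars stand 95 mm or more apart, centre to centre, and may have changed places
- large_jar_center (a point): bystander: largest screw-cap jar, 64 mm in diameter, 85 mm tall; its centre, half-way up
- tin_center (a point): bystander: round aluminium moisture tin, 68 mm in diameter, 38 mm tall, on the bench in front of the changer to the right; its centre, half-way up
- load_seat (a point): centre of the small jar when fully seated in the cup-shaped pocket at the loading pointer (lowest point of the rim, nearest the robot). Fixed. The deck tilts 30 degrees towards the robot: z is the pocket's axis, up out of it; x points uphill to the hub; y is horizontal. Pocket 53 mm inside, 60 mm outside diameter, 18 mm deep: rim 12 mm, floor 30 mm below this point along z
- read_seat (a point): where the centre of the seated jar must end, in front of the black sensor post (34 mm wide, top 17 mm above this point along z, its lens face about 41 mm outside this point): one click, 60 degrees clockwise seen from above, on from load_seat, to the left as the robot sees it. Same axes as load_seat, fixed
- knob_grip (a point): centre of the hexagonal knob on the wheel's hub; turns with the wheel. Knob 38 mm across flats, 32 mm tall along the axis (16 mm either side of this point), on a 24 mm stem; 18 mm further along the axis than a seated jar's centre. z is the wheel's axis, up out of the wheel; y is square to one pair of flats (the others at 60 degrees), and points between two pockets
- wheel (a joint): angle of the wheel, rad, growing clockwise seen from above; 0 at the start. A spring-like detent centres it at every 1.047 rad (60 degrees); past half-way it is drawn on to the next stop. It takes at most 0.25 N m to turn; with one jar aboard it may rest up to 0.05 rad short of or past the stop
- shaker_top (a point): obstacle: top centre of the sieve shaker that stands between the jars and the changer, fixed; it fills x 0.35 to 0.69, y -0.14 to 0.16, up to 0.36 m above the bench. Carry the jar over it, or round its front. A black bath unit also stands fixed on the far left: x over 0.54, y over 0.36, 0.21 m high and more
- changer: the sample changer's grey stand, fixed; origin under the wheel's centre, z up, its front (-x) towards the robot. The wheel is a 226 mm disc with six like, empty pockets (cups), centres 78 mm from the hub's axis and 78 mm from their neighbours. The loading pointer is a small diamond on a bracket in front of the rim

How it is judged (in metres and radians):
On the way, in this order (a step that is already met when the one before it is completed fails the run):
1. the small jar is lowered into the pocket at the loading pointer, to within 12 mm of its seat, while the fingers still hold it (distance between small_jar_center and load_seat below 0.012 m and contact force between the fingers and small_jar above 0.5 N), for 0.05 s.
2. the small jar is let go, fully seated in the pocket at the loading pointer (centre within 8 mm of its seat, in line with the pocket within 5 degrees) (distance between small_jar_center and load_seat below 0.008 m and angle between the z axis of small_jar_center and the z axis of load_seat, either way round below 0.09 rad and contact force between the fingers and small_jar below 0.3 N), for 0.2 s.
At the end, for the whole second after the job is handed in: the small jar stands fully seated in its pocket (in line with it within 5 degrees), its centre within 12 mm of its place in front of the sensor post, the wheel one click (60 degrees, within 6) clockwise of its start, everything at rest (distance between small_jar_center and read_seat below 0.012 m and angle between the z axis of small_jar_center and the z axis of read_seat, either way round below 0.09 rad and value of joint wheel between 0.94 and 1.15 rad and linear speed of small_jar below 0.02 m/s); the robot touches nothing.
It fails at once if another jar or the tin is shifted by more than 30 mm (distance of any of medium_jar_center, large_jar_center, tin_center from where it was at the start of the episode above 0.03 m).
It also fails if it takes over 61 s, if anything falls off the work surface, if the arm or the gripper's body presses on something with over 40 N, if the wrist force passes 120 N, or if a joint passes its speed limit or range.

## Working session

There is one attempt and no reset: what is moved stays moved. The work goes in short steps, Python scripts to look and compute and a tool call to move; the robot and the scene stay as the last step left them, time stands still between calls to the robot, and variables do not carry over. Pictures are saved under pics/ and viewed, and the job is handed in when it is done.

Besides the shell and the picture viewer there is one more tool, called after "Call:" as a command line: name --pt "numbers of a row" for each row, then --argument value for the rest. drive_tool: Moves the arm, as the interface text tells. Its arguments: {"type":"object","properties":{"deltas":{"type":"array","items":{"type":"array","items":{"type":"number"}}},"squeeze":{"type":"number"}},"required":["deltas"]}

```bash
ls; mkdir -p pics; python3 - <<'E'
from bench import sense,snapshot
import cv2
print(sense())
for n in ["scene","side","wrist"]:
    s=snapshot(n); cv2.imwrite(f"pics/{n}0.png",s["frame"])
    print(n,s["fx"],s["fy"],s["cx"],s["cy"],s["rvec"],s["tvec"])
E
```

```text
pics
{'time': 0.0, 'joint_pos': array([-4.89327773e+00,  7.51391847e+00,  8.53294618e+01,  1.52506143e-04,
        8.72618250e+01, -4.89090958e+00]), 'qd': array([-0.05089761, -0.05316172,  0.03195787, -0.0112369 , -0.02460846,
       -0.03066406]), 'joint_efforts': array([-1.90700346e-03, -5.69404185e+01, -5.00557995e+01, -2.19391650e-04,
        1.44415747e-02,  7.24149572e-05]), 'tool_pos': array([5.99449857e+02, 6.81300542e-02, 2.30255088e+02]), 'tcp_rot': array([-94.97386365,  89.89479469, 175.02376077]), 'ft_force': array([-0.35273681,  0.25616421, -0.49422055]), 'wrist_torque': array([ 0.00453457, -0.00089025, -0.02502441]), 'finger_gap': 85.49772261040523}
scene 438.07436113277157 438.07436113277157 312.55847171551113 198.2416630564245 [ 0.86108372 -2.16592228  1.41922163] [ 319.43172184  352.95751512 1118.43917219]
side 459.6613210192762 459.6613210192762 320.02763272213593 201.341492735663 [ 1.40236725 -2.34574603  0.71831303] [ 186.11234305  515.13162818 1493.23092071]
wrist 281.43180259494716 281.43180259494716 316.2061240150373 202.6032245144067 [-2.87864895e+00  7.28681063e-04  1.37417489e-03] [-599.58994177  -33.61254633  377.81880388]
```

View pics/scene0.png

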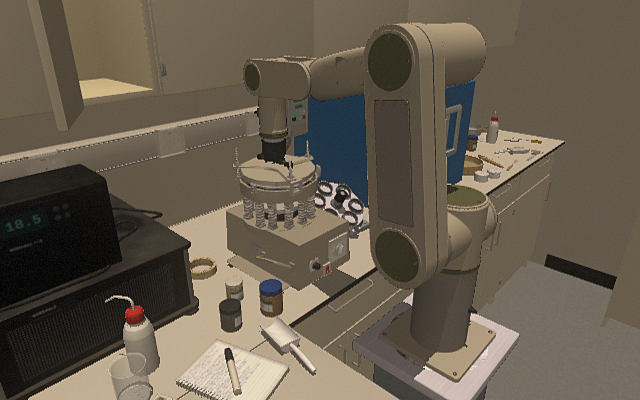

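View pics/side0.png

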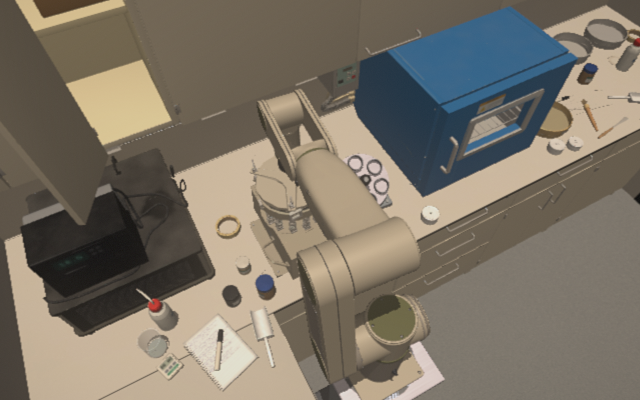

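View pics/wrist0.png

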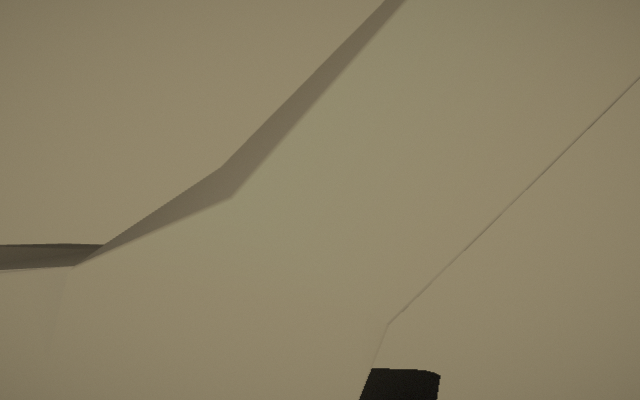

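```bash
cat > h.py <<'E'
import numpy as np,cv2
from bench import sense,snapshot
def K(s): return np.array([[s["fx"],0,s["cx"]],[0,s["fy"],s["cy"]],[0,0,1.]])
def proj(s,P): return cv2.projectPoints(np.array(P,float).reshape(-1,1,3),np.array(s["rvec"],float),np.array(s["tvec"],float),K(s),None)[0].reshape(-1,2)
def ray(s,uv):
    R=cv2.Rodrigues(np.array(s["rvec"],float))[0]; t=np.array(s["tvec"],float).ravel()
    c=-R.T@t; d=R.T@np.array([(uv[0]-s["cx"])/s["fx"],(uv[1]-s["cy"])/s["fy"],1.]); return c,d/np.linalg.norm(d)
def onz(s,uv,z):
    c,d=ray(s,uv); return c+d*(z-c[2])/d[2]
def onplane(s,uv,p,n):
    c,d=ray(s,uv); return c+d*(np.dot(n,np.array(p)-c)/np.dot(n,d))
def tri(sA,a,sB,b):
    cA,dA=ray(sA,a); cB,dB=ray(sB,b)
    k=np.linalg.lstsq(np.c_[dA,-dB],cB-cA,rcond=None)[0]
    p,q=cA+k[0]*dA,cB+k[1]*dB; return (p+q)/2,np.linalg.norm(p-q)
def rpy(a):
    from scipy.spatial.transform import Rotation as R
    return R.from_euler('xyz',a,degrees=True)
E
python3 - <<'E'
from h import *
print(sense()["time"])
for n in ["scene","side","wrist"]:
    s=snapshot(n); print(n,ray(s,(s["cx"],s["cy"])))
    im=s["frame"].copy()
    for i,p in enumerate([(600,0,231),(600,0,360),(350,-140,0),(350,160,0),(690,160,0),(690,-140,0),(350,-140,360),(350,160,360),(690,160,360),(690,-140,360),(0,0,0)]):
        u=proj(s,[p])[0]; print(p,u.round())
        if abs(u).max()<2000: cv2.circle(im,tuple(int(v) for v in u),3,(0,255,0),-1); cv2.putText(im,str(i),tuple(int(v)+3 for v in u),0,.5,(0,0,255),1)
    cv2.imwrite(f"pics/{n}1.png",im)
    if n!="wrist":
        cv2.imwrite(f"pics/{n}1b.png",cv2.resize(im[180:380,150:410],None,fx=3,fy=3,interpolation=2) if n=="side" else cv2.resize(im[120:340,180:440],None,fx=3,fy=2.7,interpolation=2)[:600])
E
```

```text
0.15
scene (array([-380.29233905,  860.2410236 ,  769.99021582]), array([ 0.63276948, -0.66434663, -0.39780189]))
(600, 0, 231) [276. 191.]
(600, 0, 360) [275. 153.]
(350, -140, 0) [362. 265.]
(350, 160, 0) [297. 306.]
(690, 160, 0) [225. 262.]
(690, -140, 0) [290. 231.]
(350, -140, 360) [367. 160.]
(350, 160, 360) [294. 188.]
(690, 160, 360) [214. 159.]
(690, -140, 360) [288. 138.]
(0, 0, 0) [438. 336.]
side (array([-291.63273485,  345.9626138 , 1524.7941497 ]), array([ 0.50387708, -0.25746592, -0.82451148]))
(600, 0, 231) [292. 187.]
(600, 0, 360) [289. 164.]
(350, -140, 0) [359. 257.]
(350, 160, 0) [286. 293.]
(690, 160, 0) [249. 221.]
(690, -140, 0) [316. 192.]
(350, -140, 360) [366. 202.]
(350, 160, 360) [277. 243.]
(690, 160, 360) [233. 163.]
(690, -140, 360) [315. 130.]
(0, 0, 0) [377. 360.]
wrist (array([600.08744098,  65.36278448, 373.48846245]), array([-2.43813931e-04, -2.59989116e-01, -9.65611516e-01]))
(600, 0, 231) [316. 250.]
(600, 0, 360) [316. 761.]
(350, -140, 0) [146. 271.]
(350, 160, 0) [107.  45.]
(690, 160, 0) [391.  45.]
(690, -140, 0) [377. 271.]
(350, -140, 360) [-742. 1028.]
(350, 160, 360) [6428. 2517.]
(690, 160, 360) [-1863.  2506.]
(690, -140, 360) [ 698. 1028.]
(0, 0, 0) [-131.  178.]
```

View pics/scene1.png

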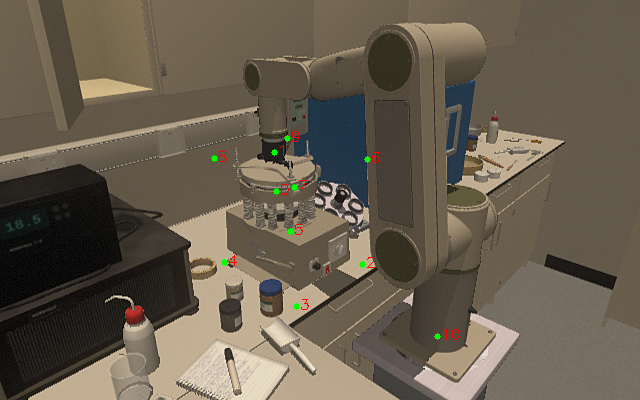

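View pics/side1b.png

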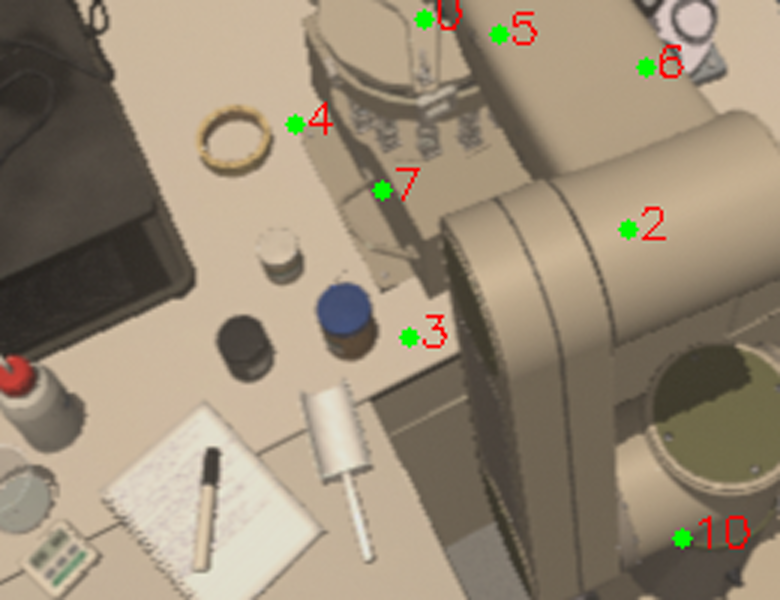

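```bash
python3 - <<'E'
from h import *
a=cv2.imread("pics/scene0.png"); b=cv2.imread("pics/side0.png")
A=cv2.resize(a[260:340,200:300],None,fx=6,fy=6,interpolation=1)
B=cv2.resize(b[245:315,210:290],None,fx=6,fy=6,interpolation=1)
def grid(I,u0,v0):
    for k in range(0,I.shape[1],60): cv2.line(I,(k,0),(k,6),(0,255,0),1); cv2.putText(I,str(u0+k//6),(k,16),0,.35,(0,255,0))
    for k in range(0,I.shape[0],60): cv2.line(I,(0,k),(6,k),(0,255,0),1); cv2.putText(I,str(v0+k//6),(8,k+4),0,.35,(0,255,0))
grid(A,200,260);grid(B,210,245)
cv2.imwrite("pics/za.png",A);cv2.imwrite("pics/zb.png",B)
C=cv2.resize(a[170:250,300:380],None,fx=7,fy=7,interpolation=1);grid
cv2.imwrite("pics/zc.png",C)
cv2.imwrite("pics/zd.png",cv2.resize(b[140:230,330:450],None,fx=6,fy=6,interpolation=1))
E
```

```text
(no output)
```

View pics/za.png

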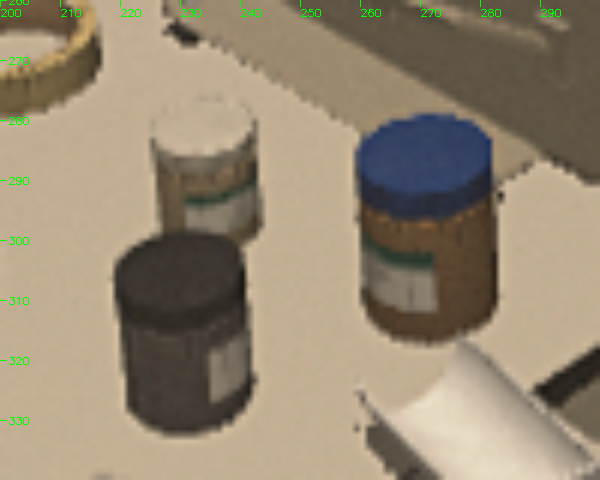

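View pics/zb.png

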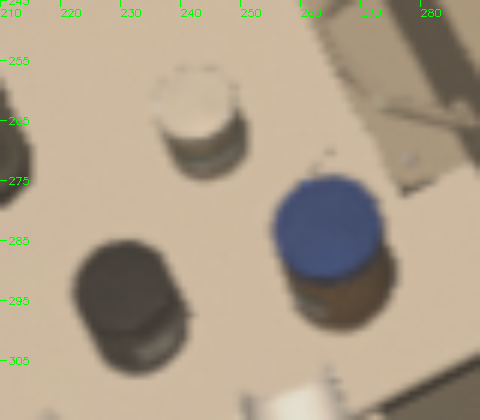

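View pics/zd.png

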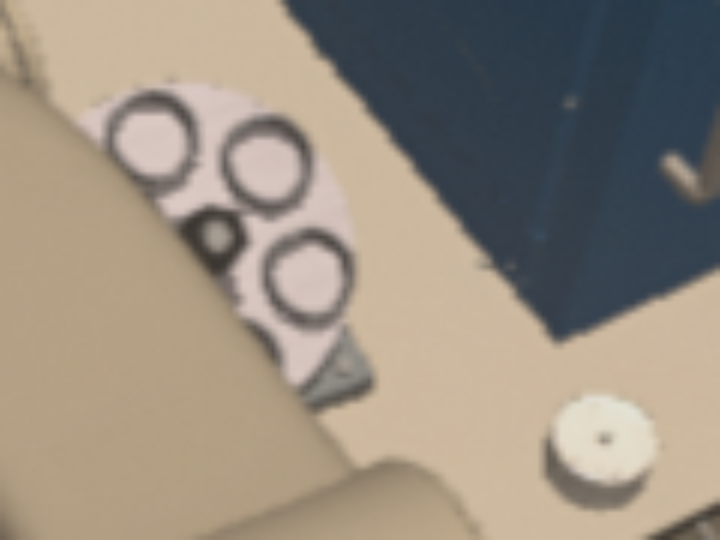

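View pics/zc.png

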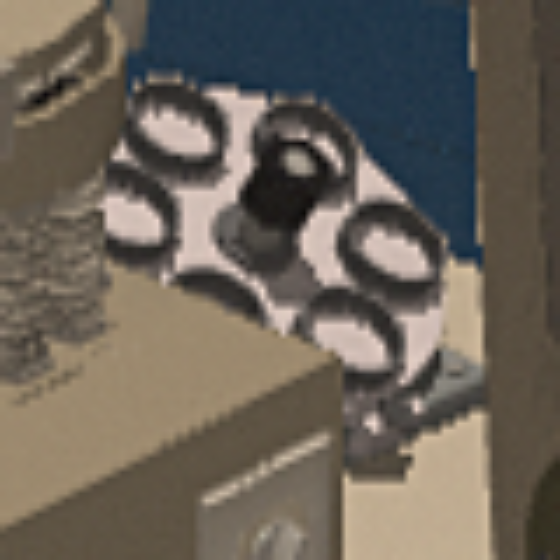

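```bash
python3 - <<'E'
from h import *
S=snapshot("scene");T=snapshot("side")
f=lambda x,y,u0,v0,k:(u0+(x+.5)/k-.5,v0+(y+.5)/k-.5)
for n,a,b,h in [("white",(205,127),(197,103),60),("black",(180,272),(125,290),70),("blue",(424,155),(328,226),85)]:
    a=f(*a,200,260,6); b=f(*b,210,245,6)
    print(n,tri(S,a,T,b),onz(S,a,h).round(1),onz(T,b,h).round(1))
# foot checks: bottom contour points of white: side lower edge
# changer: tin, knob
k=f(603,437,330,140,6); print("tin",onz(T,k,38))
ka=f(298,160,300,170,7); kb=f(217,238,330,140,6)
print("knobtop",tri(S,ka,T,kb))
E
```

```text
white (array([506.9761358 , 253.89949751,  58.95834017]), np.float64(2.2095431042192226)) [506.9 255.2  60. ] [505.4 253.3  60. ]
black (array([412.68489991, 336.3655586 ,  69.13751754]), np.float64(4.263478294245885)) [414.  337.8  70. ] [410.4 335.   70. ]
blue (array([387.00165116, 219.98865339,  82.71078663]), np.float64(2.839676642580317)) [386.  222.5  85. ] [384.7 219.4  85. ]
tin [ 369.32808021 -466.03647223   38.        ]
knobtop (array([ 553.36883288, -277.94963757,  155.47809968]), np.float64(2.867249043406376))
```

```bash
python3 - <<'E'
from h import *
s=sense(); print(s["time"]); print(rpy(s["tcp_rot"]).as_matrix().round(3))
E
```

```text
0.4
[[-0.  1. -0.]
 [ 0. -0. -1.]
 [-1. -0. -0.]]
```

Call:
drive_tool --pt "0 -0.04 0 0 0 0 0" --pt "0 -0.08 0 0 0 0 0" --pt "0 -0.12 0 0 0 0 0" --pt "0 -0.16 0 0 0 0 0" --pt "0 -0.19 0 0 -0.1 0 0" --pt "0 -0.2 -0.02 -0.03 -0.22 0 0" --pt "0 -0.2 -0.04 -0.07 -0.34 0 0" --pt "0 -0.2 -0.06 -0.11 -0.46 0 0" --pt "0 -0.2 -0.08 -0.15 -0.58 0 0" --pt "0 -0.2 -0.1 -0.19 -0.7 0 0" --squeeze 40

```text
time: 1.23
tool_pos: [504.4, 180.4, 431.5]
tcp_rot: [70.3, 90.0, 20.7]
ft_force: [1.2, 0.4, 0.0]
finger_gap: 85.4
```

Call:
drive_tool --pt "0 0 0.02 -0.02 -0.12 0 0" --pt "0 0 0.04 -0.04 -0.24 0 0" --pt "0 0.02 0.046 -0.045 -0.36 0 0" --pt "0 0.05 0.046 -0.045 -0.48 0 0" --pt "0 0.08 0.046 -0.045 -0.6 0 0" --pt "0 0.11 0.046 -0.045 -0.72 0 0" --pt "0 0.14 0.046 -0.045 -0.84 0 0" --pt "0 0.17 0.046 -0.045 -0.871 0 0" --pt "0 0.18 0.046 -0.045 -0.871 0 0" --pt "0 0.18 0.046 -0.045 -0.871 0 0"

```text
time: 2.07
tool_pos: [509.8, 242.5, 247.7]
tcp_rot: [-159.4, 89.6, -159.5]
ft_force: [-0.5, 0.4, -0.3]
finger_gap: 85.6
```

```bash
python3 - <<'E'
from h import *
s=sense(); print(s); print(rpy(s["tcp_rot"]).as_matrix().round(3))
for n in ["scene","side","wrist"]:
    s=snapshot(n); cv2.imwrite(f"pics/{n}2.png",s["frame"])
    import pickle; pickle.dump(s,open(f"{n}2.pkl","wb"))
b=cv2.imread("pics/side2.png")
cv2.imwrite("pics/zd2.png",cv2.resize(b[120:230,320:450],None,fx=5,fy=5,interpolation=1))
a=cv2.imread("pics/scene2.png")
cv2.imwrite("pics/zc2.png",cv2.resize(a[160:260,290:390],None,fx=6,fy=6,interpolation=1))
E
```

```text
{'time': 2.0667, 'joint_pos': array([ 2.02319622e+01,  1.97407548e+00,  8.93602655e+01, -1.61358786e-03,
        8.90308289e+01, -6.96847586e+01]), 'qd': array([-0.01109048, -1.66557809, -4.81618307, -0.0224788 ,  2.46666908,
        0.48459927]), 'joint_efforts': array([ 5.95339481e-02, -5.26809704e+01, -5.02916944e+01,  4.58133480e-03,
       -7.01607428e-01, -3.29628596e-01]), 'tool_pos': array([509.81455452, 242.45400383, 247.71828773]), 'tcp_rot': array([-159.43165255,   89.63482654, -159.51489926]), 'ft_force': array([-0.50770348,  0.37503825, -0.34228595]), 'wrist_torque': array([-0.02026905,  0.05231846, -0.02814466]), 'finger_gap': 85.55445928554367}
[[-0.006  0.001  1.   ]
 [-0.002  1.    -0.001]
 [-1.    -0.002 -0.006]]
```

View pics/wrist2.png

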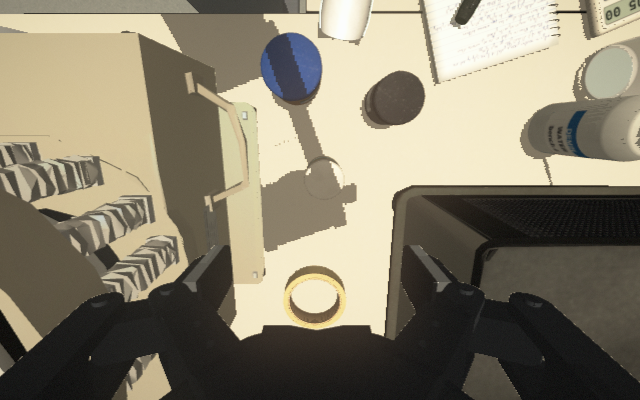

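View pics/side2.png

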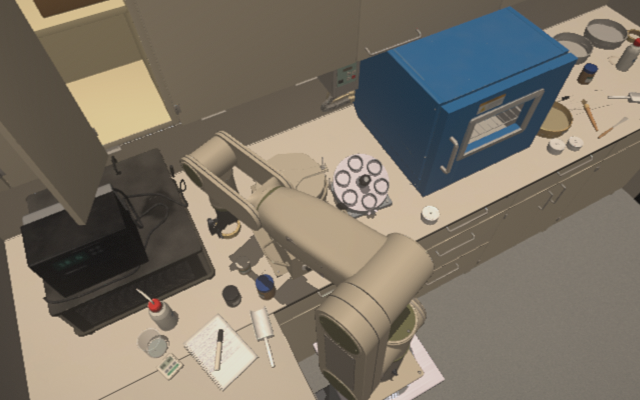

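View pics/zd2.png

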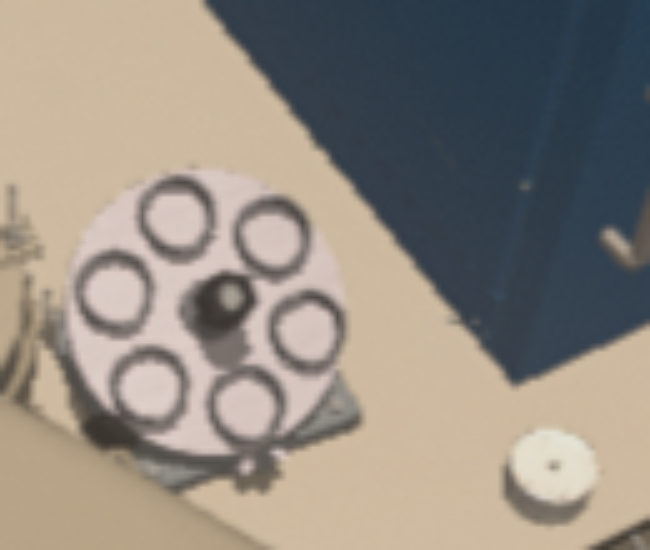

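View pics/zc2.png

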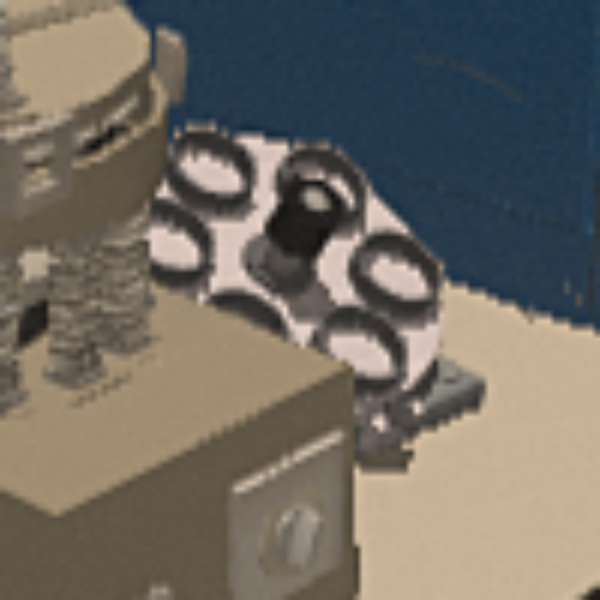

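```bash
python3 - <<'E'
from h import *
s=snapshot("wrist"); im=s["frame"]
print(sense()["tool_pos"],sense()["tcp_rot"])
c=im[130:220,270:370]; cv2.imwrite("pics/w3.png",cv2.resize(c,None,fx=7,fy=7,interpolation=1)[:600])
for p in [(507,254,60),(531.5,254,60),(482.5,254,60),(507,278.5,60),(507,229.5,60),(507,254,0)]: print(p,proj(s,[p])[0].round(1))
print(onz(s,(324,178),60))
import pickle; pickle.dump(s,open("w3.pkl","wb"))
E
```

```text
[512.96145172 243.57087423 254.25974981] [19.62411347 89.76032137 19.57813079]
(507, 254, 60) [325.  177.3]
(531.5, 254, 60) [324.9 196.9]
(482.5, 254, 60) [325.2 156.9]
(507, 278.5, 60) [345.3 177.2]
(507, 229.5, 60) [304.8 177.3]
(507, 254, 0) [323.7 169.8]
[507.88832839 252.75197662  60.        ]
```

View pics/w3.png

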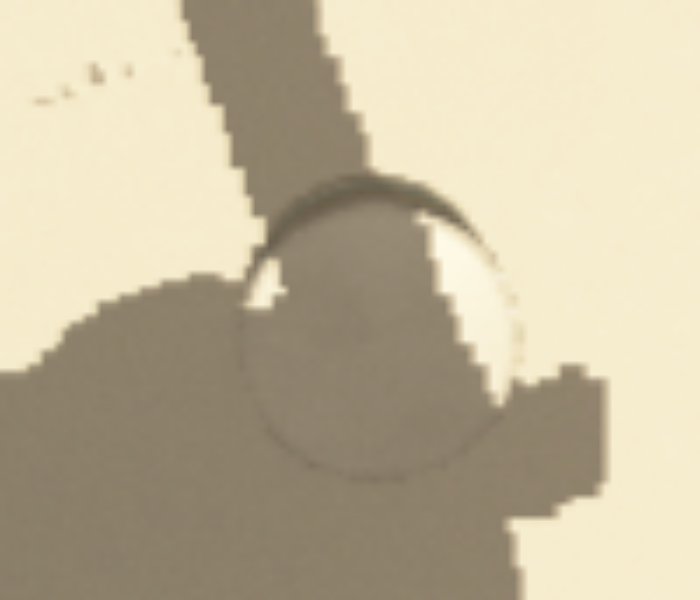

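Call:
drive_tool --pt "0 0.02 0.005 -0.003 0 0 0" --pt "0 0.05 0.009 -0.005 0 0 0" --pt "0 0.08 0.009 -0.005 0 0 0" --pt "0 0.11 0.009 -0.005 0 0 0" --pt "0 0.14 0.009 -0.005 0 0 0" --pt "0 0.165 0.009 -0.005 0 0 0" --pt "0 0.18 0.009 -0.005 0 0 0" --pt "0 0.18 0.009 -0.005 0 0 0" --pt "0 0.18 0.009 -0.005 0 0 0" --pt "0 0.18 0.009 -0.005 0 0 0"

```text
time: 3.1
tool_pos: [508.6, 252.9, 74.0]
tcp_rot: [21.2, 89.8, 21.2]
ft_force: [-0.2, 0.5, 0.4]
finger_gap: 84.9
```

```bash
python3 - <<'E'
from h import *
print(sense()["tool_pos"],rpy(sense()["tcp_rot"]).as_matrix().round(3).tolist())
s=snapshot("wrist"); cv2.imwrite("pics/w4.png",s["frame"])
for p in [(508,253,60),(532,253,60),(484,253,60),(508,277,60),(508,229,60)]: print(p,proj(s,[p])[0].round(1))
E
```

```text
[508.55184014 252.87855054  74.0335908 ] [[0.004, 0.0, 1.0], [0.001, 1.0, -0.0], [-1.0, 0.001, 0.004]]
(508, 253, 60) [317.1 238.9]
(532, 253, 60) [317.1 274.9]
(484, 253, 60) [317.1 200.1]
(508, 277, 60) [357.2 238.9]
(508, 229, 60) [276.9 239. ]
```

View pics/w4.png

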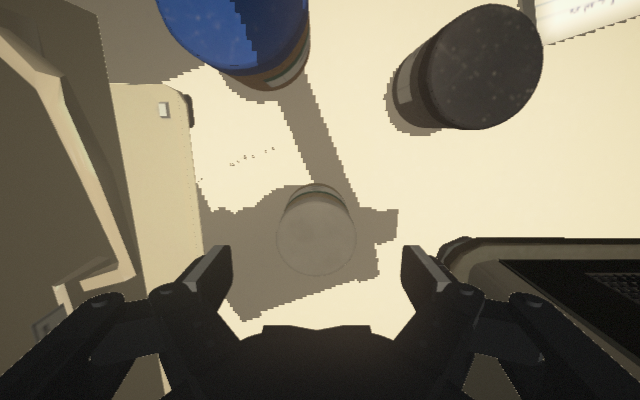

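Call:
drive_tool --pt "0 0.02 0 0 0 0 0" --pt "0 0.04 0 0 0 0 0" --pt "0 0.054 0 0 0 0 0" --pt "0 0.054 0 0 0 0 0" --pt "100 0.054 0 0 0 0 0" --pt "255 0.054 0 0 0 0 0" --pt "255 0.054 0 0 0 0 0" --pt "255 0.054 0 0 0 0 0" --pt "255 0.054 0 0 0 0 0" --pt "255 0.054 0 0 0 0 0" --squeeze 40

```text
time: 3.98
tool_pos: [508.3, 252.8, 19.6]
tcp_rot: [21.1, 89.8, 21.1]
ft_force: [-1.3, -0.2, 6.4]
finger_gap: 48.3
```

```bash
python3 - <<'E'
from h import *
print(sense()["tool_pos"],sense()["finger_gap"],rpy(sense()["tcp_rot"]).as_matrix().round(3).tolist())
s=snapshot("wrist"); cv2.imwrite("pics/w5.png",s["frame"])
E
```

```text
[508.26899552 252.76273661  19.58432273] 48.25555328880127 [[0.003, -0.0, 1.0], [0.001, 1.0, 0.0], [-1.0, 0.001, 0.003]]
```

View pics/w5.png

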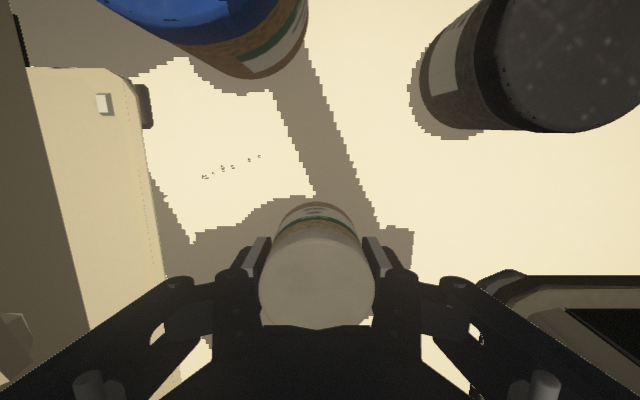

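```bash
cat > ch.py <<'E'
from h import *
import pickle
from scipy.optimize import least_squares
from scipy.spatial.transform import Rotation as Ro
def frame(yaw):
    return Ro.from_euler('z',yaw,degrees=True).as_matrix()@Ro.from_euler('y',-30,degrees=True).as_matrix()
    # columns x uphill (cos30,0,sin30), y, z=(-sin30,0,cos30)
def pt(h,yaw,k,up):  # h: hub axis point at jar-centre level; k pocket clicks cw from load
    F=frame(yaw); a=np.pi-k*np.pi/3
    return h+F@np.array([78*np.cos(a),78*np.sin(a),up])
if __name__=="__main__":
    T=pickle.load(open("side2.pkl","rb")); S=pickle.load(open("scene2.pkl","rb"))
    f=lambda x,y,u0,v0,k:np.array((u0+(x+.5)/k-.5,v0+(y+.5)/k-.5))
    rings=[(246,401),(150,388),(114,292),(176,217),(272,237),(307,330)]
    rs={5:(364,343),4:(397,262),2:(214,163)}
    obs=[(T,k,f(*r,320,120,5)) for k,r in enumerate(rings)]+[(S,k,f(*r,290,160,6)) for k,r in rs.items()]
    def res(p): return np.concatenate([proj(s,[pt(p[:3],p[3],k,-12)])[0]-o for s,k,o in obs])
    r=least_squares(res,[560,-280,110,0]); print(r.x,res(r.x).round(1).reshape(-1,2).tolist())
    h,yaw=r.x[:3],r.x[3]
    print("load",pt(h,yaw,0,0),"read",pt(h,yaw,1,0),"knobtop",h+frame(yaw)@[0,0,34])
    print(proj(T,[h+frame(yaw)@[0,0,34]]),proj(S,[h+frame(yaw)@[0,0,34]]))
    # each camera alone
    for sub in ([o for o in obs if o[0] is T],[o for o in obs if o[0] is S]):
        q=least_squares(lambda p:np.concatenate([proj(s,[pt(p[:3],p[3],k,-12)])[0]-o for s,k,o in sub]),r.x); print(q.x)
E
python3 ch.py
```

```text
[ 579.25056063 -290.18049522   99.90416398  -15.52024384] [[-1.7, 2.1], [-1.4, -2.0], [1.8, -2.4], [4.3, -0.2], [3.7, 2.4], [0.8, 3.3], [7.4, -7.3], [-8.1, -9.2], [-7.3, 14.7]]
load [ 514.16372355 -272.10555015   60.90416398] read [ 564.78208717 -216.05618561   80.40416398] knobtop [ 562.87044911 -285.6316551   129.34902771]
[[365.37545232 180.69532367]] [[341.71249939 197.82824793]]
[ 582.49849453 -287.72362635  101.66419064   -4.76156788]
[ 502.78578005 -178.00092125  169.04588862  -82.18804572]
```

```bash
sed -i 's/rs={.*/rs={0:(364,343),5:(397,262),3:(214,163)}/' ch.py; python3 ch.py
```

```text
[ 569.91117992 -277.86014235  123.65813839   -4.45916033] [[0.1, 0.8], [-0.2, -0.2], [-0.3, -0.2], [-0.3, -0.4], [-0.2, -0.5], [-0.0, -0.3], [0.4, 0.0], [0.9, 0.7], [-0.1, -0.1]]
load [ 502.56567187 -272.60823353   84.65813839] read [ 541.49033472 -207.88867989  104.15813839] knobtop [ 552.96263883 -276.53841808  153.10300212]
[[365.11039788 179.65404127]] [[342.34046724 193.29092826]]
[ 582.49849305 -287.72362517  101.66419308   -4.76156877]
[ 588.30078186 -298.37685264  112.14936375   -4.01555996]
```

Call:
drive_tool --pt "255 -0.02 0 0 0 0 0" --pt "255 -0.06 0 0 0 0 0" --pt "255 -0.1 0 0 0 0 0" --pt "255 -0.14 0 0 0 0 0" --pt "255 -0.18 0 0 0 0 0" --pt "255 -0.22 0 0 0 0 0" --pt "255 -0.26 0 0 0 0 0" --pt "255 -0.3 0 0 0 0 0" --pt "255 -0.34 0 0 0 0 0" --pt "255 -0.38 0 0 0 0 0" --squeeze 40

```text
time: 4.87
tool_pos: [506.1, 252.0, 400.4]
tcp_rot: [21.1, 89.9, 21.1]
ft_force: [1.2, -0.1, -0.3]
finger_gap: 48.2
```

Call:
drive_tool --pt "255 -0.03 -0.02 0 0 0 0" --pt "255 -0.035 -0.06 0 0 0 0" --pt "255 -0.035 -0.1 0 0 0 0" --pt "255 -0.035 -0.14 -0.01 0 0 0" --pt "255 -0.035 -0.18 -0.015 0 0 0" --pt "255 -0.035 -0.22 -0.02 0 0 0" --pt "255 -0.035 -0.26 -0.025 0 0 0" --pt "255 -0.035 -0.3 -0.03 0 0 0" --pt "255 -0.035 -0.34 -0.035 0 0 0" --pt "255 -0.035 -0.38 -0.04 0 0 0"

```text
time: 5.7
tool_pos: [465.8, -129.6, 433.4]
tcp_rot: [-19.8, 89.9, -19.8]
ft_force: [0.9, 0.8, -1.0]
finger_gap: 48.2
```

```bash
cat > plan.py <<'E'
from ch import *
def plan(target,Rt,st=None):
    st=st or sense(); R=rpy(st["tcp_rot"]).as_matrix(); p=np.array(st["tool_pos"])
    d=R.T@(np.array(target)-p)/1000; w=Ro.from_matrix(R.T@Rt).as_rotvec()
    print("time",st["time"],"pos",p.round(1),"shift",d.round(4),"turn",w.round(4),"q",st["joint_pos"].round(1),"gap",round(st["finger_gap"],1),"F",st["ft_force"].round(1))
def toolR(yaw,spin=0):
    F=frame(yaw); R=np.c_[-F[:,2],F[:,1],F[:,0]]; return R@Ro.from_rotvec([spin,0,0]).as_matrix()
E
python3 -c "
from plan import *
h=np.array([570,-278,123.7]);yaw=-4.5;z=frame(yaw)[:,2]
plan(pt(h,yaw,0,0)+z*(120-10.4),toolR(yaw))
print(pt(h,yaw,0,0)+z*(120-10.4))"
```

```text
time 5.7 pos [ 465.8 -129.6  433.4] shift [ 0.2539 -0.1387 -0.0183] turn [ 0.0773 -0.5214 -0.0201] q [ -21.6  -10.    81.6    0.   108.3 -111.6] gap 48.2 F [ 0.9  0.8 -1. ]
[ 448.02718267 -268.40053109  179.61638425]
```

Call:
drive_tool --pt "255 0 -0.04 0 0.02 -0.08 0" --pt "255 0 -0.08 -0.01 0.04 -0.18 -0.01" --pt "255 0.02 -0.12 -0.018 0.06 -0.28 -0.02" --pt "255 0.06 -0.139 -0.018 0.077 -0.38 -0.02" --pt "255 0.1 -0.139 -0.018 0.077 -0.47 -0.02" --pt "255 0.14 -0.139 -0.018 0.077 -0.521 -0.02" --pt "255 0.18 -0.139 -0.018 0.077 -0.521 -0.02" --pt "255 0.22 -0.139 -0.018 0.077 -0.521 -0.02" --pt "255 0.25 -0.139 -0.018 0.077 -0.521 -0.02" --pt "255 0.254 -0.139 -0.018 0.077 -0.521 -0.02"

```text
time: 6.53
tool_pos: [445.8, -264.0, 171.2]
tcp_rot: [0.8, 60.6, -3.8]
ft_force: [-0.3, 1.6, -2.6]
finger_gap: 48.0
```

```bash
python3 -c "
from plan import *
h=np.array([570,-278,123.7]);yaw=-4.5;z=frame(yaw)[:,2]
for n in ['wrist','side','scene']:
    s=snapshot(n); cv2.imwrite(f'pics/{n}6.png',s['frame']); pickle.dump(s,open(f'{n}6.pkl','wb'))
plan(pt(h,yaw,0,0)+z*(120-10.4),toolR(yaw))
"
```

```text
time 6.6833 pos [ 449.4 -267.4  180.4] shift [ 0.     -0.0012 -0.0015] turn [ 0.0004 -0.0009  0.0004] q [ -51.3  -27.8  126.8   24.4   61.7 -144.9] gap 48.2 F [-0.1 -1.1  0.1]
```

View pics/wrist6.png

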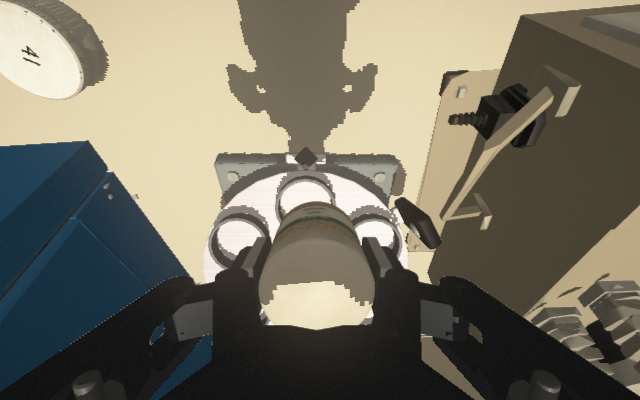

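View pics/side6.png

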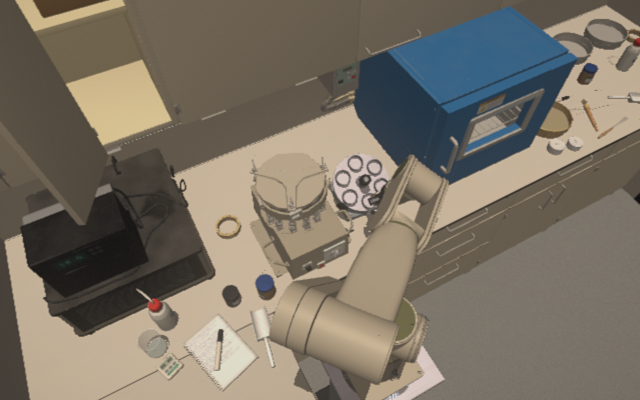

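```bash
python3 -c "
from plan import *
s=pickle.load(open('wrist6.pkl','rb'))
h=np.array([570,-278,123.7]);yaw=-4.5;F=frame(yaw)
im=cv2.resize(s['frame'][140:270,195:425],None,fx=3.4,fy=3.4,interpolation=1)
cv2.imwrite('pics/w6z.png',im)
for k in (0,1,5):
  c=pt(h,yaw,k,-12)
  for r in (26.5,30):
    for a in np.arange(0,360,10):
      u=proj(s,[c+F@np.array([r*np.cos(np.radians(a)),r*np.sin(np.radians(a)),0])])[0]
      x,y=((u-[195,140]+.5)*3.4-.5).round().astype(int)
      cv2.circle(im,(x,y),1,(0,0,255) if r<30 else (0,160,0),-1)
  print(k,proj(s,[c]))
cv2.imwrite('pics/w6o.png',im)
"
```

```text
0 [[311.51938242 205.90660047]]
1 [[380.14617842 243.59518858]]
5 [[243.37480663 244.40610349]]
```

View pics/w6z.png

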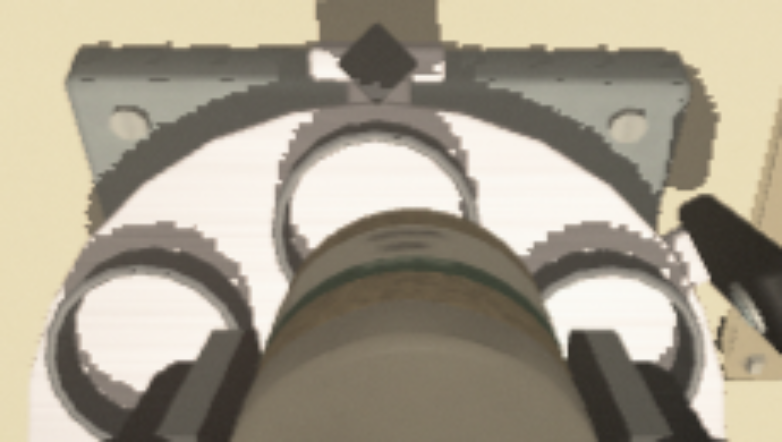

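View pics/w6o.png

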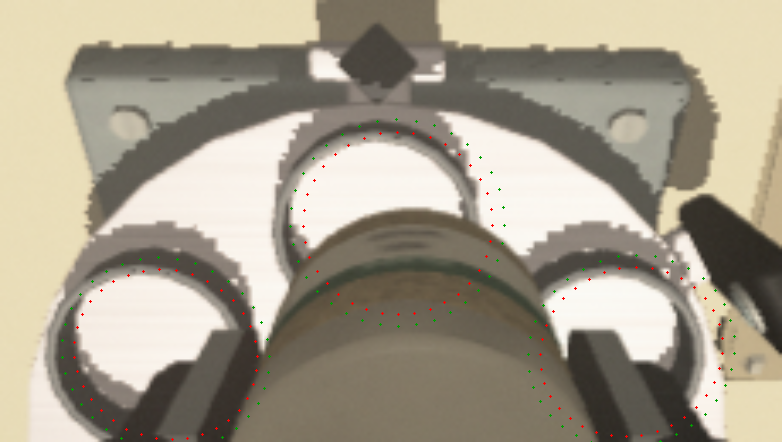

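```bash
python3 -c "
from plan import *
s=pickle.load(open('wrist6.pkl','rb'))
def z(n,u0,v0,w,h,k):
  im=cv2.resize(s['frame'][v0:v0+h,u0:u0+w],None,fx=k,fy=k,interpolation=1)
  for i in range(0,w,5):
    cv2.line(im,(i*k,0),(i*k,12 if i%10 else 20),(0,0,255),1); 
    if i%10==0: cv2.putText(im,str(u0+i),(i*k+2,30),0,.4,(0,0,255))
  for i in range(0,h,5):
    cv2.line(im,(0,i*k),(12 if i%10 else 20,i*k),(0,0,255),1)
    if i%10==0: cv2.putText(im,str(v0+i),(22,i*k+4),0,.4,(0,0,255))
  cv2.imwrite(n,im)
z('pics/r0.png',268,165,75,60,10)
z('pics/r5.png',200,205,75,60,10)
z('pics/r1.png',345,205,70,60,10)
"
```

```text
(no output)
```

View pics/r0.png

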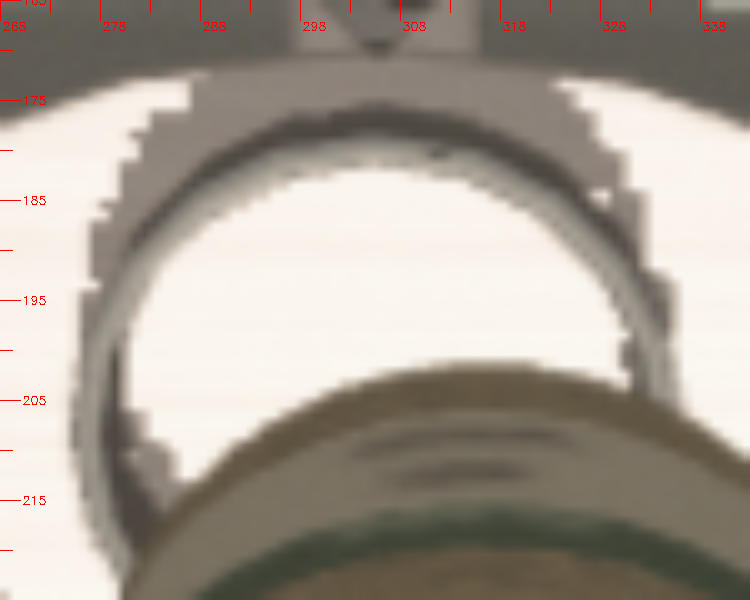

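View pics/r5.png

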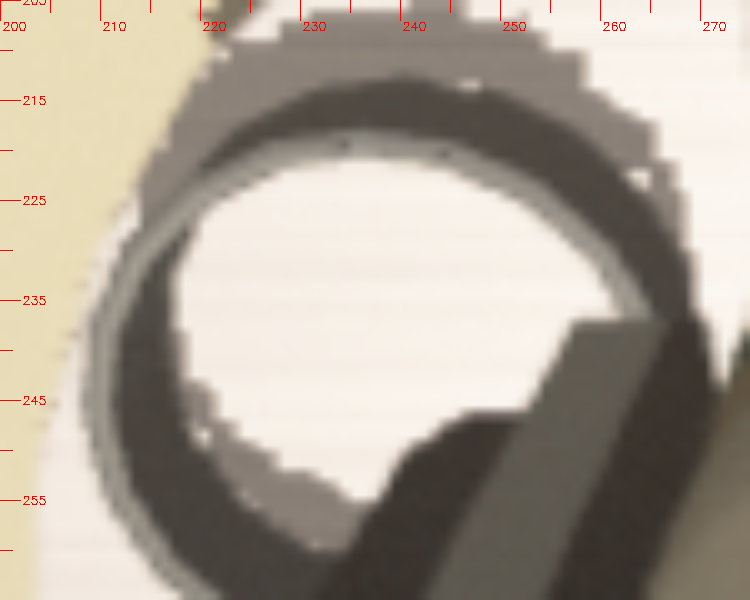

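View pics/r1.png

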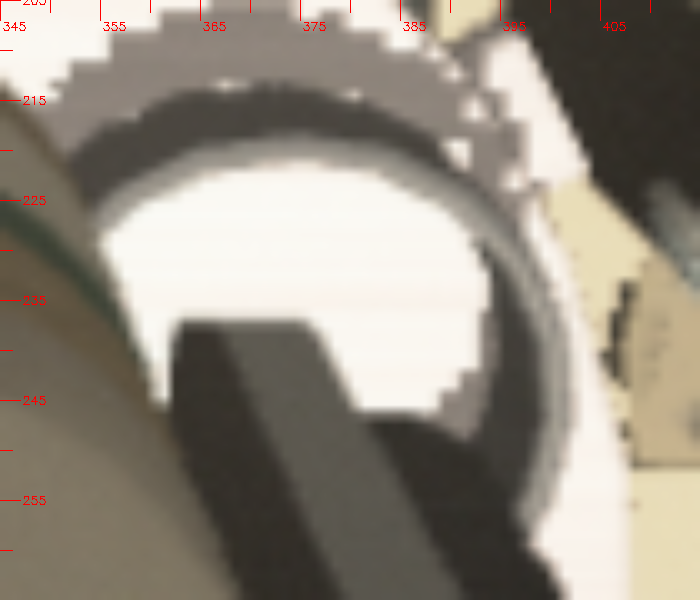

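```bash
cat > fit2.py <<'E'
from plan import *
s=pickle.load(open('wrist6.pkl','rb'))
C={0:(268,165,[(73,425),(85,330),(130,250),(200,190),(290,148),(375,137),(470,152),(560,195),(630,255),(675,380)]),
5:(200,205,[(83,400),(100,300),(145,225),(215,165),(290,135),(350,130),(440,140),(520,175),(590,225),(650,300),(95,490),(150,580)]),
1:(345,205,[(572,390),(560,320),(525,250),(480,195),(420,155),(340,137),(270,138),(180,165),(100,215),(555,480),(535,530)])}
def res(p,ks=(0,1,5)):
    h,yaw=p[:3],p[3]; n=frame(yaw)[:,2]; o=[]
    for k in ks:
        u0,v0,L=C[k]; c=pt(h,yaw,k,-12)
        for x,y in L: o.append(np.linalg.norm(onplane(s,(u0+(x+.5)/10-.5,v0+(y+.5)/10-.5),c,n)-c)-30)
    return np.array(o)
r=least_squares(res,[570,-278,123.7,-4.5]); print(r.x.round(2),res(r.x).round(1).tolist())
x=r.x
T=pickle.load(open("side2.pkl","rb")); S=pickle.load(open("scene2.pkl","rb"))
kt=x[:3]+frame(x[3])@[0,0,34]; print("knobtop",kt,proj(T,[kt]),proj(S,[kt]))
r3=least_squares(lambda q:res([*q[:3],q[3]]),x)
for y in (-3,-4.5,-6): 
    q=least_squares(lambda q:res([*q,y]),x[:3]); print(y,q.x.round(1),q.cost)
print("load",pt(x[:3],x[3],0,0).round(1))
plan(pt(x[:3],x[3],0,-10.4+40),toolR(x[3]))
E
python3 fit2.py
```

```text
[ 574.85 -285.5   122.53   -5.38] [-0.6, 0.1, 0.3, 0.0, 0.2, 0.1, 0.1, 0.2, 0.7, -0.5, -0.3, -0.2, -0.2, 0.4, 0.8, 0.3, -0.0, -0.7, -1.2, -0.7, -0.4, -0.4, -0.4, -0.3, 0.1, 0.3, 0.0, -0.1, -0.4, -0.3, -0.0, 0.3, 0.4]
knobtop [ 557.92392472 -283.90779902  151.97116328] [[366.08767798 178.15839246]] [[342.58770289 192.64573645]]
-3 [ 575.  -284.3  122.3] 32.84485034222962
-4.5 [ 575.  -285.1  122.4] 7.008457810652215
-6 [ 574.7 -285.8  122.6] 4.883002698317967
load [ 507.6 -279.2   83.5]
time 6.6833 pos [ 449.4 -267.4  180.4] shift [ 0.0838 -0.0069  0.0027] turn [ 0.0138 -0.0009 -0.0073] q [ -51.3  -27.8  126.8   24.4   61.7 -144.9] gap 48.2 F [-0.1 -1.1  0.1]
```

```bash
python3 -c "
from plan import *
o=pickle.load(open('wrist6.pkl','rb'))
s=snapshot('wrist'); pickle.dump(s,open('wrist7.pkl','wb')); print(o['tvec'],s['tvec'],o['rvec'],s['rvec'])
x=[574.85,-285.5,122.53];yaw=-5.38;F=frame(yaw)
im=cv2.resize(s['frame'][140:270,195:425],None,fx=3.4,fy=3.4,interpolation=1)
for k in (0,1,5):
  c=pt(np.array(x),yaw,k,-12)
  for a in np.arange(0,360,10):
      u=proj(s,[c+F@np.array([30*np.cos(np.radians(a)),30*np.sin(np.radians(a)),0])])[0]
      X,Y=((u-[195,140]+.5)*3.4-.5).round().astype(int)
      cv2.circle(im,(X,Y),1,(0,0,255),-1)
cv2.imwrite('pics/w7o.png',im)
st=sense();print(st['tool_pos'],st['joint_pos'])
"
```

```text
[ 227.19472191 -426.70876805  -48.68894507] [ 231.54986133 -432.92985648  -50.09461244] [-1.82801243 -1.68418295 -0.69772996] [-1.81728737 -1.67936414 -0.69650585]
[ 449.9773745  -268.00945072  181.78412778] [ -51.34368951  -27.79480828  126.75642803   24.424021     61.6744203
 -144.92126167]
```

View pics/w7o.png

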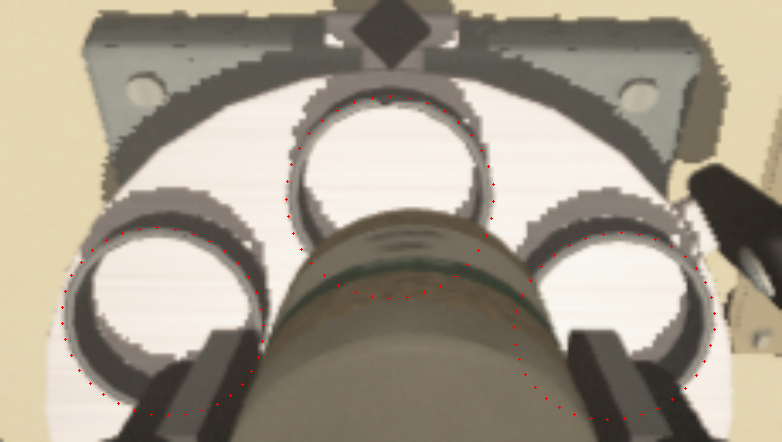

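```bash
python3 -c "
from plan import *
x=np.array([574.85,-285.5,122.53]);yaw=-5.38
plan(pt(x,yaw,0,-10.4+28),toolR(yaw))"
```

```text
time 6.7333 pos [ 450.  -268.   181.8] shift [ 0.0967 -0.0063  0.0013] turn [ 0.0146  0.0008 -0.0058] q [ -51.3  -27.8  126.8   24.4   61.7 -144.9] gap 48.3 F [ 0.1 -0.5 -0.7]
```

Call:
drive_tool --pt "255 0.015 -0.003 0.001 0.015 0.001 -0.006" --pt "255 0.04 -0.006 0.001 0.015 0.001 -0.006" --pt "255 0.065 -0.006 0.001 0.015 0.001 -0.006" --pt "255 0.085 -0.006 0.001 0.015 0.001 -0.006" --pt "255 0.096 -0.006 0.001 0.015 0.001 -0.006" --pt "255 0.096 -0.006 0.001 0.015 0.001 -0.006" --pt "255 0.096 -0.006 0.001 0.015 0.001 -0.006" --pt "255 0.096 -0.006 0.001 0.015 0.001 -0.006" --pt "255 0.096 -0.006 0.001 0.015 0.001 -0.006" --pt "255 0.096 -0.006 0.001 0.015 0.001 -0.006"

```text
time: 7.57
tool_pos: [497.4, -277.5, 97.5]
tcp_rot: [0.1, 60.1, -5.3]
ft_force: [0.3, 0.2, -1.7]
finger_gap: 48.3
```

```bash
python3 -c "
from plan import *
x=np.array([574.85,-285.5,122.53]);yaw=-5.38;F=frame(yaw)
s=snapshot('wrist'); pickle.dump(s,open('wrist8.pkl','wb'))
im=s['frame'].copy(); cv2.imwrite('pics/w8.png',im)
for k in (0,1,5):
  c=pt(np.array(x),yaw,k,-12)
  for a in np.arange(0,360,6):
      u=proj(s,[c+F@np.array([30*np.cos(np.radians(a)),30*np.sin(np.radians(a)),0])])[0]
      if abs(u).max()<2000: cv2.circle(im,tuple(int(v) for v in u.round()),1,(0,0,255),-1)
cv2.imwrite('pics/w8o.png',im)
plan(pt(x,yaw,0,-10.4+28),toolR(yaw))
plan(pt(x,yaw,0,-10.4),toolR(yaw))"
```

```text
time 7.6167 pos [ 497.2 -277.3   97.1] shift [-0.0006 -0.0008  0.0023] turn [-0.0014 -0.0016 -0.0007] q [ -46.7  -13.1  125.1   26.4   47.8 -145.7] gap 48.1 F [ 0.1 -0.5 -1.2]
time 7.6167 pos [ 497.2 -277.3   97.1] shift [ 0.0274 -0.0009  0.0024] turn [-0.0014 -0.0016 -0.0007] q [ -46.7  -13.1  125.1   26.4   47.8 -145.7] gap 48.1 F [ 0.1 -0.5 -1.2]
```

View pics/w8o.png

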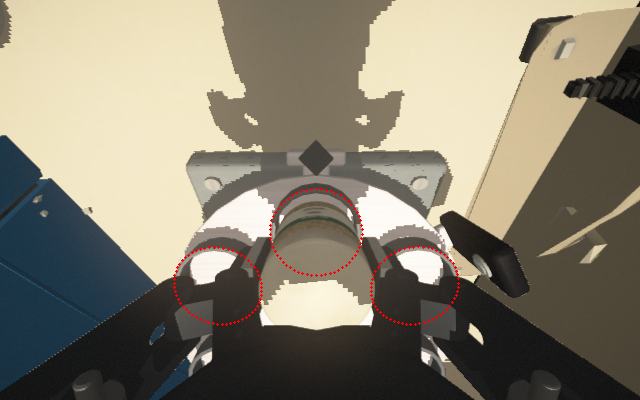

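```bash
python3 -c "
import cv2
for n in ('w8','w8o'):
  i=cv2.imread(f'pics/{n}.png'); cv2.imwrite(f'pics/{n}z.png',cv2.resize(i[165:295,165:475],None,fx=2.5,fy=2.5,interpolation=1))
i=cv2.imread('pics/w8.png'); cv2.imwrite('pics/w8y.png',cv2.resize(i[175:255,260:380],None,fx=6.5,fy=6.5,interpolation=1))
"
```

```text
(no output)
```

View pics/w8oz.png

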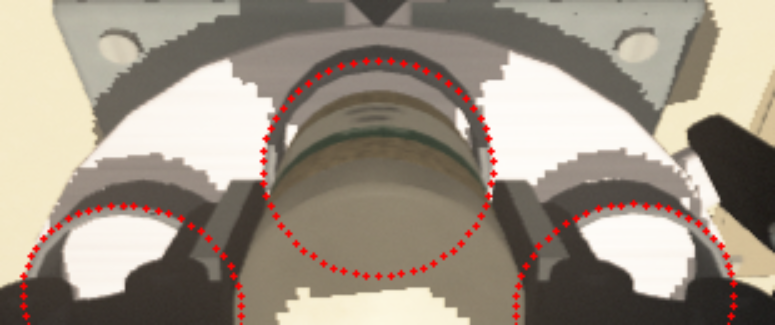

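View pics/w8y.png

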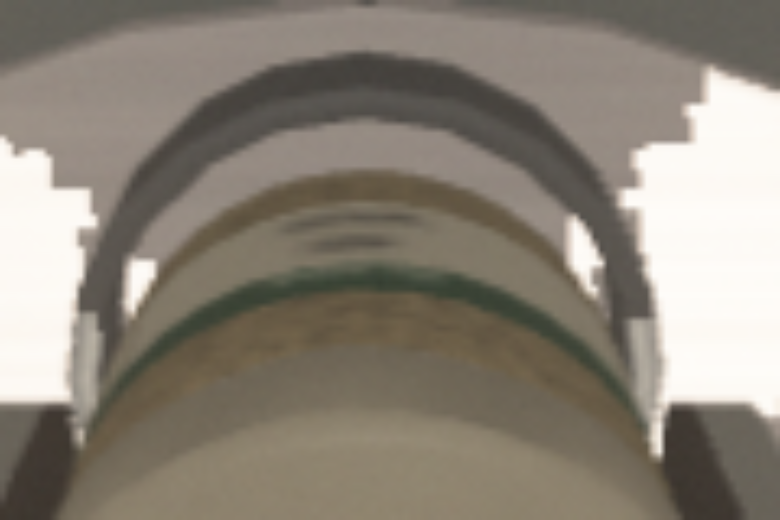

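Call:
drive_tool --pt "255 0 -0.0007 0.0023 -0.001 -0.0015 0" --pt "255 0.002 -0.0007 0.0023 -0.001 -0.0015 0" --pt "255 0.005 -0.0007 0.0023 -0.001 -0.0015 0" --pt "255 0.008 -0.0007 0.0023 -0.001 -0.0015 0" --pt "255 0.011 -0.0007 0.0023 -0.001 -0.0015 0" --pt "255 0.014 -0.0007 0.0023 -0.001 -0.0015 0" --pt "255 0.017 -0.0007 0.0023 -0.001 -0.0015 0" --pt "255 0.019 -0.0007 0.0023 -0.001 -0.0015 0" --pt "255 0.02 -0.0007 0.0023 -0.001 -0.0015 0" --pt "255 0.02 -0.0007 0.0023 -0.001 -0.0015 0"

```text
time: 8.45
tool_pos: [508.6, -278.2, 78.9]
tcp_rot: [0.3, 60.1, -5.1]
ft_force: [-0.1, -0.6, -1.1]
finger_gap: 48.0
```

```bash
python3 -c "
from plan import *
x=np.array([574.85,-285.5,122.53]);yaw=-5.38;F=frame(yaw)
s=snapshot('wrist')
cv2.imwrite('pics/w9z.png',cv2.resize(s['frame'][165:295,165:475],None,fx=2.5,fy=2.5,interpolation=1))
plan(pt(x,yaw,0,-10.4),toolR(yaw))
f=sense()['ft_force']; print('F in pocket axes',F.T@f)"
```

```text
time 8.5 pos [ 508.6 -278.3   79.1] shift [ 0.0061 -0.001   0.0014] turn [-0.0009 -0.0022 -0.0024] q [ -45.7   -9.5  124.1   27.2   45.1 -146.2] gap 48.4 F [ 0.5  0.2 -1.8]
F in pocket axes [-0.45243596  0.26081971 -1.77321886]
```

View pics/w9z.png

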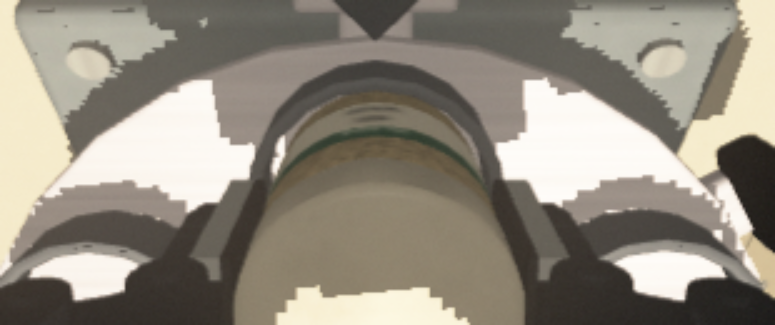

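Call:
drive_tool --pt "255 0.001 -0.0008 0.001 0 -0.002 -0.002" --pt "255 0.002 -0.0008 0.001 0 -0.002 -0.002" --pt "255 0.003 -0.0008 0.001 0 -0.002 -0.002" --pt "255 0.004 -0.0008 0.001 0 -0.002 -0.002" --pt "255 0.005 -0.0008 0.001 0 -0.002 -0.002" --pt "255 0.006 -0.0008 0.001 0 -0.002 -0.002" --pt "255 0.0065 -0.0008 0.001 0 -0.002 -0.002" --pt "255 0.0065 -0.0008 0.001 0 -0.002 -0.002" --pt "255 0.0065 -0.0008 0.001 0 -0.002 -0.002" --pt "255 0.0065 -0.0008 0.001 0 -0.002 -0.002"

```text
time: 9.33
tool_pos: [512.3, -280.2, 75.4]
tcp_rot: [-0.1, 60.0, -5.4]
ft_force: [-22.9, 4.2, 20.0]
finger_gap: 48.0
```

```bash
python3 -c "
from plan import *
x=np.array([574.85,-285.5,122.53]);yaw=-5.38;F=frame(yaw)
s=snapshot('wrist')
cv2.imwrite('pics/w10z.png',cv2.resize(s['frame'][165:295,165:475],None,fx=2.5,fy=2.5,interpolation=1))
plan(pt(x,yaw,0,-10.4),toolR(yaw))
f=sense()['ft_force']; print('F in pocket axes',F.T@f)"
```

```text
time 9.3833 pos [ 512.3 -280.2   75.4] shift [ 0.001   0.0006 -0.    ] turn [ 0.0004 -0.0001  0.0005] q [ -45.4   -8.5  123.8   27.4   44.3 -146.4] gap 48.7 F [-23.6   4.4  19.9]
F in pocket axes [-10.714542     2.16238056  29.16855037]
```

View pics/w10z.png

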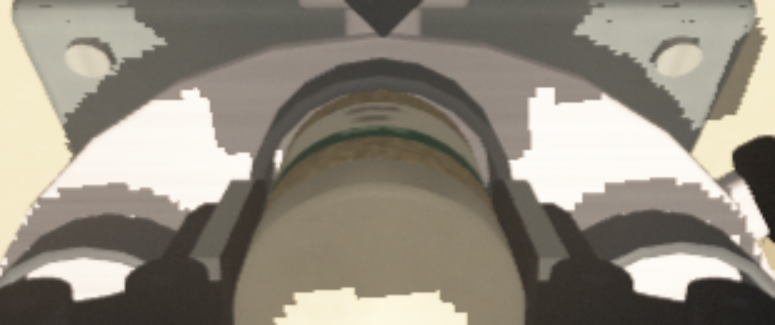

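Call:
drive_tool --pt "255 -0.0005 0 -0.001 0 0 0" --pt "255 -0.0008 0 -0.001 0 0 0" --pt "255 -0.0008 0 -0.001 0 0 0" --pt "120 -0.0008 0 -0.001 0 0 0" --pt "90 -0.0008 0 -0.001 0 0 0" --pt "60 -0.0008 0 -0.001 0 0 0" --pt "30 -0.0008 0 -0.001 0 0 0" --pt "0 -0.0008 0 -0.001 0 0 0" --pt "0 -0.0008 0 -0.001 0 0 0" --pt "0 -0.0008 0 -0.001 0 0 0"

```text
time: 10.22
tool_pos: [511.3, -279.3, 74.2]
tcp_rot: [0.1, 60.0, -5.3]
ft_force: [-0.1, 0.2, 0.2]
finger_gap: 85.6
```

```bash
python3 -c "
from plan import *
x=np.array([574.85,-285.5,122.53]);yaw=-5.38;F=frame(yaw)
for n in ('wrist','side','scene'):
  s=snapshot(n); cv2.imwrite(f'pics/{n}11.png',s['frame'])
plan(pt(x,yaw,0,-10.4+100),toolR(yaw))
f=sense()['ft_force']; print('F in pocket axes',F.T@f)"
```

```text
time 10.3667 pos [ 511.4 -279.4   74.3] shift [-0.0995 -0.0001  0.0013] turn [-0.0008  0.0001 -0.0002] q [ -45.5   -8.6  124.    27.5   44.2 -146.5] gap 85.2 F [ 0.9 -0.   0.2]
F in pocket axes [ 0.83078459  0.06740503 -0.27711288]
```

View pics/wrist11.png

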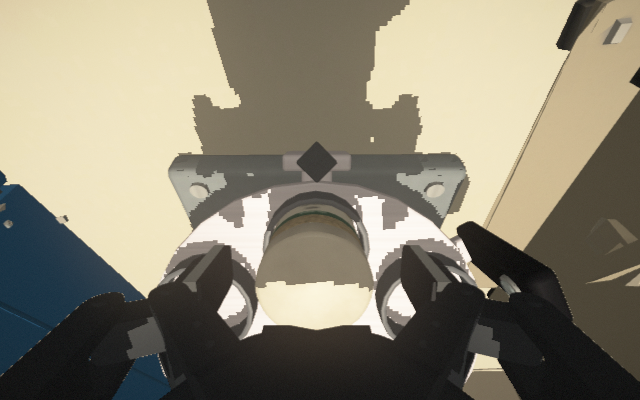

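Call:
drive_tool --pt "0 -0.01 0 0.001 0 0 0" --pt "0 -0.03 0 0.001 0 0 0" --pt "0 -0.06 0 0.001 0 0 0" --pt "0 -0.09 0 0.001 0 0 0" --pt "0 -0.11 0 0.001 0 0 0" --pt "0 -0.11 0 0.03 0 0 0" --pt "0 -0.11 0 0.06 0 0 0" --pt "0 -0.11 0 0.078 0 0 0" --pt "0 -0.11 0 0.078 0 0 0" --pt "0 -0.11 0 0.078 0 0 0"

```text
time: 11.2
tool_pos: [524.4, -280.6, 209.1]
tcp_rot: [-0.0, 60.0, -5.3]
ft_force: [0.4, -0.5, -0.9]
finger_gap: 85.4
```

```bash
python3 -c "
from plan import *
x=np.array([574.85,-285.5,122.53]);yaw=-5.38;F=frame(yaw)
for n in ('side','scene','wrist'):
  s=snapshot(n); cv2.imwrite(f'pics/{n}12.png',s['frame']); pickle.dump(s,open(f'{n}12.pkl','wb'))
plan(x+F@[0,0,18-20],toolR(yaw))
j=pt(x,yaw,0,30); print('cap',proj(s,[j]),[proj(s,[j+F@np.array(d)]).round(1).tolist() for d in ([24.5,0,0],[-24.5,0,0],[0,24.5,0],[0,-24.5,0])],'knob',proj(s,[x+F@[0,0,34]]))
"
```

```text
time 11.35 pos [ 522.8 -280.1  207.1] shift [ 0.1014 -0.0006  0.0032] turn [-0.0015 -0.0018 -0.0013] q [ -44.5  -17.1  116.1   21.6   58.9 -136.6] gap 85.1 F [-0.2  0.  -0.5]
cap [[315.85916156 112.58834623]] [[[315.9, 147.3]], [[315.8, 75.7]], [[349.9, 112.5]], [[281.8, 112.6]]] knob [[316.06064649 217.63459982]]
```

View pics/wrist12.png

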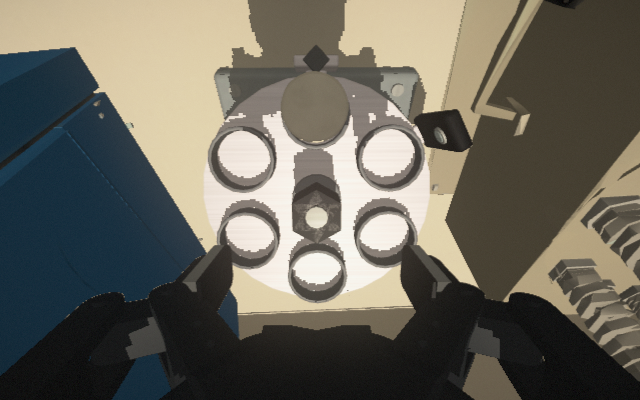

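Call:
drive_tool --pt "0 0.015 -0.0005 0.003 -0.001 -0.002 -0.001" --pt "0 0.035 -0.0005 0.003 -0.001 -0.002 -0.001" --pt "0 0.055 -0.0005 0.003 -0.001 -0.002 -0.001" --pt "0 0.075 -0.0005 0.003 -0.001 -0.002 -0.001" --pt "0 0.09 -0.0005 0.003 -0.001 -0.002 -0.001" --pt "0 0.098 -0.0005 0.003 -0.001 -0.002 -0.001" --pt "0 0.101 -0.0005 0.003 -0.001 -0.002 -0.001" --pt "0 0.101 -0.0005 0.003 -0.001 -0.002 -0.001" --pt "0 0.101 -0.0005 0.003 -0.001 -0.002 -0.001" --pt "0 0.101 -0.0005 0.003 -0.001 -0.002 -0.001"

```text
time: 12.18
tool_pos: [576.8, -286.7, 123.9]
tcp_rot: [-0.2, 59.8, -5.6]
ft_force: [-0.3, 0.5, 0.4]
finger_gap: 85.9
```

```bash
python3 -c "
from plan import *
x=np.array([574.85,-285.5,122.53]);yaw=-5.38;F=frame(yaw)
s=snapshot('wrist'); cv2.imwrite('pics/wrist13.png',s['frame'])
plan(x+F@[0,0,18-20],toolR(yaw))
"
```

```text
time 12.2333 pos [ 576.9 -286.7  124. ] shift [ 0.0022  0.001  -0.0026] turn [0.0004 0.0036 0.0019] q [ -40.4   -3.8  113.8   23.2   46.9 -137.6] gap 85.1 F [ 0.8 -0.6  0.2]
```

View pics/wrist13.png

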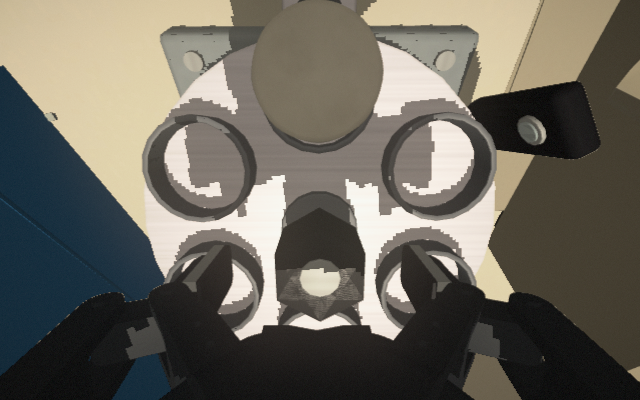

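Call:
drive_tool --pt "0 0.002 0.001 -0.0026 0 0.0036 0.002" --pt "0 0.002 0.001 -0.0026 0 0.0036 0.002" --pt "0 0.002 0.001 -0.0026 0 0.0036 0.002" --pt "80 0.002 0.001 -0.0026 0 0.0036 0.002" --pt "120 0.002 0.001 -0.0026 0 0.0036 0.002" --pt "255 0.002 0.001 -0.0026 0 0.0036 0.002" --pt "255 0.002 0.001 -0.0026 0 0.0036 0.002" --pt "255 0.002 0.001 -0.0026 0 0.0036 0.002" --pt "255 0.002 0.001 -0.0026 0 0.0036 0.002" --pt "255 0.002 0.001 -0.0026 0 0.0036 0.002" --squeeze 30

```text
time: 13.07
tool_pos: [575.5, -285.0, 119.8]
tcp_rot: [0.1, 60.1, -5.2]
ft_force: [-3.8, 1.3, 3.4]
finger_gap: 38.2
```

```bash
python3 -c "
from plan import *
x=np.array([574.85,-285.5,122.53]);yaw=-5.38;F=frame(yaw)
s=snapshot('wrist'); cv2.imwrite('pics/wrist14.png',s['frame'])
plan(x+F@[0,0,18-20],toolR(yaw,1.047)); print(F.T@sense()['ft_force'])
"
```

```text
time 13.1167 pos [ 575.5 -285.   119.7] shift [-0.0007 -0.0005  0.0008] turn [ 1.0472e+00 -2.0000e-03 -3.0000e-04] q [ -40.4   -3.6  114.    23.2   46.8 -137.6] gap 37.7 F [-3.   1.5  3.5]
[-0.91716563  1.25800674  4.60875595]
```

View pics/wrist14.png

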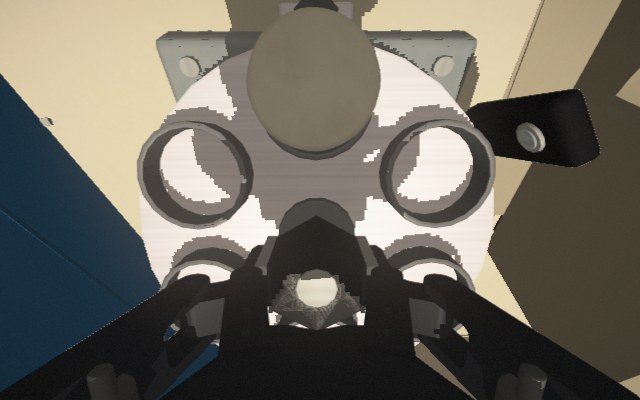

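Call:
drive_tool --pt "255 0 0 0 0.06 0 0" --pt "255 0 0 0 0.15 0 0" --pt "255 0 0 0 0.25 0 0" --pt "255 0 0 0 0.35 0 0" --pt "255 0 0 0 0.45 0 0" --pt "255 0 0 0 0.55 0 0" --pt "255 0 0 0 0.65 0 0" --pt "255 0 0 0 0.75 0 0" --pt "255 0 0 0 0.85 0 0" --pt "255 0 0 0 0.93 0 0"

```text
time: 13.95
tool_pos: [575.3, -285.3, 119.6]
tcp_rot: [53.7, 60.1, -5.3]
ft_force: [-5.7, 0.4, 2.7]
finger_gap: 37.7
```

```bash
python3 -c "
from plan import *
x=np.array([574.85,-285.5,122.53]);yaw=-5.38;F=frame(yaw)
s=snapshot('wrist'); cv2.imwrite('pics/wrist15.png',s['frame'])
plan(x+F@[0,0,18-20],toolR(yaw,1.047)); print(F.T@sense()['ft_force'])
"
```

```text
time 14.0 pos [ 575.3 -285.4  119.7] shift [-0.0007  0.0007  0.0008] turn [ 0.1061 -0.0015  0.0009] q [-40.4  -3.6 114.   23.2  46.8 -83.7] gap 37.6 F [-5.2 -0.7  2.3]
[-3.25220139 -1.23068883  4.56605828]
```

View pics/wrist15.png

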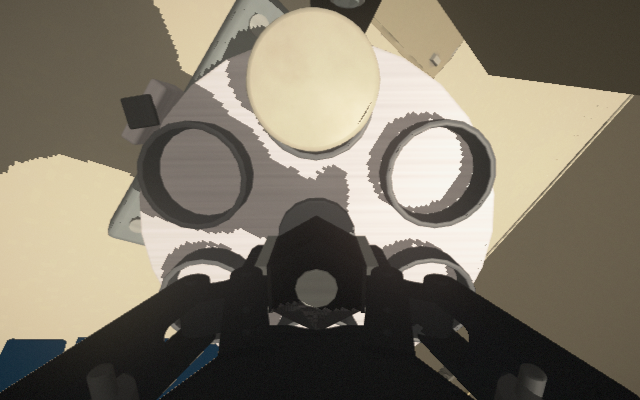

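Wheel turns with the gripper. Finish the turn, settle, then open.

Call:
drive_tool --pt "255 0 0 0 0.06 0 0" --pt "255 0 0 0 0.106 0 0" --pt "255 0 0 0 0.106 0 0" --pt "255 0 0 0 0.106 0 0" --pt "140 0 0 0 0.106 0 0" --pt "110 0 0 0 0.106 0 0" --pt "70 0 0 0 0.106 0 0" --pt "30 0 0 0 0.106 0 0" --pt "0 0 0 0 0.106 0 0" --pt "0 0 0 0 0.106 0 0"

```text
time: 14.83
tool_pos: [575.6, -285.0, 119.6]
tcp_rot: [59.5, 60.1, -5.3]
ft_force: [0.5, 0.6, -0.0]
finger_gap: 85.3
```

```bash
python3 -c "
from plan import *
x=np.array([574.85,-285.5,122.53]);yaw=-5.38;F=frame(yaw)
s=snapshot('wrist'); cv2.imwrite('pics/wrist16.png',s['frame'])
plan(x+F@[0,0,18-20],toolR(yaw,1.047)); print(F.T@sense()['ft_force'])
"
```

```text
time 14.8833 pos [ 575.6 -285.   119.6] shift [-0.0009  0.0005  0.0009] turn [ 0.0112 -0.0017  0.0007] q [-40.4  -3.6 114.   23.2  46.8 -78.3] gap 85.4 F [-0.1  0.4 -0.3]
[-0.26482839  0.38078923 -0.24581781]
```

View pics/wrist16.png

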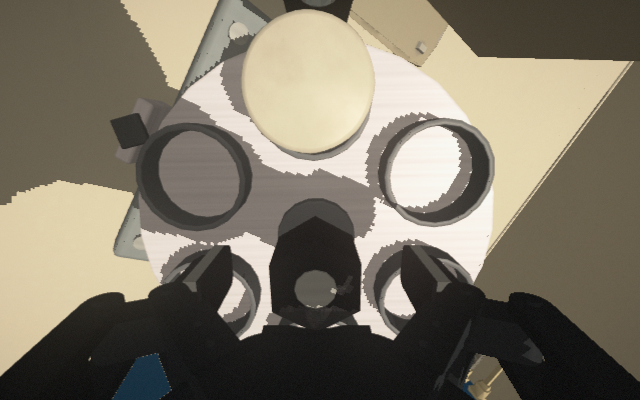

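Call:
drive_tool --pt "0 -0.01 0 0 0 0 0" --pt "0 -0.03 0 0 0 0 0" --pt "0 -0.06 0 0 0 0 0" --pt "0 -0.09 0 0 0 0 0" --pt "0 -0.12 0 0 0 0 0" --pt "0 -0.14 0 0 0 0 0" --pt "0 -0.14 0 0 0 0 0" --pt "0 -0.14 0 0 0 0 0" --pt "0 -0.14 0 0 0 0 0" --pt "0 -0.14 0 0 0 0 0"

```text
time: 15.72
tool_pos: [505.7, -278.1, 239.3]
tcp_rot: [59.6, 60.2, -5.1]
ft_force: [0.5, 0.2, -0.3]
finger_gap: 85.1
```

```bash
python3 -c "
from plan import *
x=np.array([574.85,-285.5,122.53]);yaw=-5.38;F=frame(yaw)
s=snapshot('wrist'); pickle.dump(s,open('wrist17.pkl','wb')); im=s['frame'].copy(); cv2.imwrite('pics/wrist17.png',im)
for k,up,r in ((0,-12,30),(1,30,24.5),(2,-12,30),(1.0,-12,30),(4,-12,30),(3,-12,30)):
  c=pt(x,yaw,k,up)
  for a in np.arange(0,360,6):
      u=proj(s,[c+F@np.array([r*np.cos(np.radians(a)),r*np.sin(np.radians(a)),0])])[0]
      cv2.circle(im,tuple(int(v) for v in u.round()),1,(0,0,255),-1)
cv2.imwrite('pics/wrist17o.png',im)
for n in ('side','scene'):
  t=snapshot(n); cv2.imwrite(f'pics/{n}17.png',t['frame'])
print(sense()['time'],sense()['tool_pos'],sense()['ft_force'])
"
```

```text
15.8667 [ 505.82619859 -278.09221636  239.36530444] [ 0.59690063 -0.03480169  0.53020022]
```

View pics/wrist17o.png

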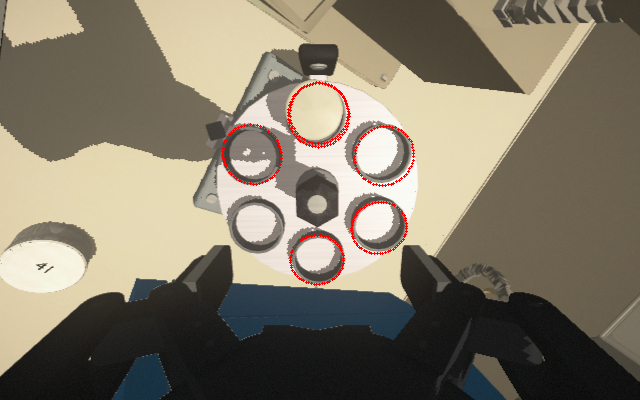

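View pics/side17.png

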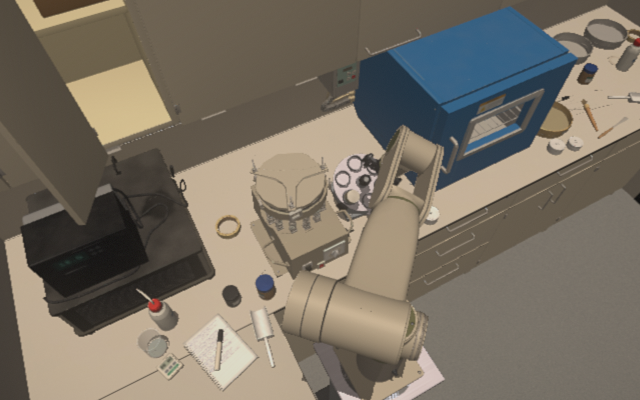

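```bash
python3 -c "
from plan import *
s=pickle.load(open('wrist17.pkl','rb'))
x=np.array([574.85,-285.5,122.53]);yaw=-5.38;F=frame(yaw)
cv2.imwrite('pics/w17z.png',cv2.resize(s['frame'][70:160,270:370],None,fx=6.5,fy=6.5,interpolation=1))
hs=cv2.cvtColor(s['frame'][70:160,270:370],cv2.COLOR_BGR2HSV); print(hs[40,46],hs[25,46],hs[70,46],hs[40,80])
m=cv2.inRange(hs,np.array([15,40,120]),np.array([35,110,255]))
cs,_=cv2.findContours(m,cv2.RETR_EXTERNAL,cv2.CHAIN_APPROX_NONE); c=max(cs,key=cv2.contourArea); c=min((q for q in cs if cv2.contourArea(q)>800),key=lambda q:abs(cv2.contourArea(q)-2600)); e=cv2.fitEllipse(c)
print(cv2.contourArea(c),e); uv=np.array(e[0])+[270,70]
p=onplane(s,uv,pt(x,yaw,1,30),F[:,2]); print(uv,proj(s,[pt(x,yaw,1,30)]),'off',(F.T@(p-pt(x,yaw,1,30))).round(1))
q=F.T@(p-x); print('angle',np.pi-np.arctan2(q[1],q[0]),np.hypot(q[0],q[1]))
"
```

```text
[ 22  47 235] [ 23  50 231] [ 18  47 148] [ 14  15 247]
2715.5 ((43.389976501464844, 39.673465728759766), (57.428810119628906, 60.23585891723633), 175.44772338867188)
[313.3899765  109.67346573] [[318.52229406 113.58000732]] off [-5.3  0.5  0. ]
angle 0.9935671224008158 81.20784271724698
```

View pics/w17z.png

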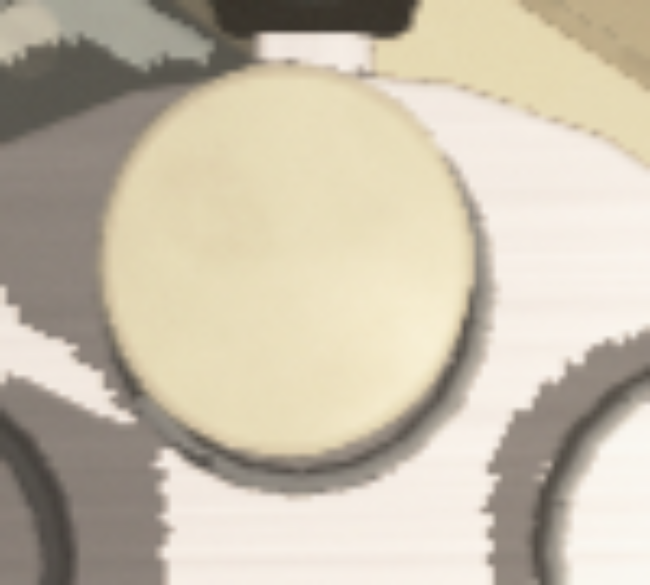

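```bash
python3 -c "
from plan import *
from bench import hand_in
o=pickle.load(open('wrist17.pkl','rb')); s=snapshot('wrist')
print(np.abs(o['frame'][40:290,200:430].astype(int)-s['frame'][40:290,200:430]).mean(), s['tvec']-o['tvec'])
st=sense(); print(st['time'],st['ft_force'],st['qd'])
print(hand_in())
"
```

```text
1.695791304347826 [-0.08477195 -0.12520818  0.02571208]
15.9167 [-0.79922075  1.4641894   0.3648625 ] [ 0.03428422 -0.17799762 -0.24937059  0.08998663  0.09952089  0.02580819]
the job is handed in; nothing more can be done
None
```

I loaded the white-capped jar, which is the smallest, into the pocket at the loading pointer. I then turned the wheel one click clockwise by its knob, backed the arm off and handed the job in at about 15.9 s. `hand_in()` gives no verdict, so I don't know if it passed.

**Loading:** I pressed the jar down to about 29 N on the pocket floor while the fingers still held it. After I let go, its cap was within about 1 mm of where a fully seated jar should be.

**Turn:** The jar stands in front of the sensor post, with its cap about 5 mm from the nominal place (12 mm allowed). Its angle around the hub, measured from the cap, is about 0.99 rad. That is roughly 0.05 rad short of the stop but inside 0.94–1.15. I did not measure the wheel angle or the jar's tilt separately.

**At hand-in:** The last two wrist pictures showed no visible movement, and the arm was clear with about 1–2 N of sensor noise. The last side picture shows the other two jars and the tin in place.

**Disagreement:** My first coarse fix of the changer, from the scene and side cameras, differed by up to 8 mm from the wrist-camera fix. I used the wrist-camera fix, which matched the knob and the pocket rims in the later pictures.

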